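# Clear and close a plaster mould

### The arm

A 6-joint arm with a two-finger parallel gripper is mounted at the origin on the work surface. World frame = base frame: x ahead of the robot, y to its left, z up, the work surface at z = 0. Lengths are in m, angles in rad, forces in N, time in s.
With the tool pointing down it reaches from about 0.325 to 0.775 m from the base axis. Payload 5.5 kg.
Tool frame: the origin (TCP) lies between the finger pads; the fingertips stand 8 mm ahead of it and the grasp point (between the pads) lies 11 mm behind it (tcp_to_tips is the distance from the TCP to the fingertips, in m); z points along the fingers, y is the line along which they close (so a half turn about z gives the same grasp; the last joint's range is limited). The gripper opens to 88 mm and grips with 3 to 60 N. Pads are 20 mm wide; open, the fingers measure 115 mm over their backs; the gripper's body (75 mm by 178 mm) begins 61 mm behind the grasp point.
Start: joints at [1.07, 0.091, 1.231, -0, 1.82, -0.057], TCP at [0.258, 0.542, 0.231] pointing down, gripper open.
Joint ranges: [-2.87, 2.87], [-0.86, 2.18], [0.17, 2.46], [-1.51, 4.65], [0.06, 2.69], [-2.65, 2.65]. Speed limits (rad/s): [2.57, 2.57, 3.01, 3.14, 3.14, 3.14].

### API

Orientations are given as a unit quaternion [w, x, y, z].
In Python, from bench import * gives the robot as it stands. Calls block until the motion is done:
- move_to(position, orientation): joint-space move of the TCP to a pose.
- move_l(position, speed=0.15, orientation=None): straight line of the TCP; orientation=None keeps the orientation; speed is the mean speed in m/s.
- movej(angles): joint-space move.
- gripper_open() and close(): open the fingers fully, or close them until they stop; the grip force is fixed at half the most.
- hold(seconds).
- inverse_kinematics(position, orientation): joint angles nearest the present ones, or None.
- state(): the state.
- get_image(name): name is "scene" or "top"; returns a dict with "frame" (384x512x3 uint8, blue, green, red), "depth" (384x512 float32, m along the optical axis (not along the pixel's ray), 0 where there is no reading), "camera_matrix" (3x3 intrinsics, pixels), "view" (4x4, takes a point from world to camera coordinates). Camera axes: x right, y up, looking along -z (the intrinsics and any distortion apply to the point x, -y, -z); pixel columns grow to the right and rows downward; lengths in m; the calibration is good to about 2 mm. A picture is of the moment at which its call begins.
A pose or a line that the arm cannot do raises IKError and nothing moves.
- job_done(): hands the job in; it is judged then, once.
The state is a dict: "time": time; "joint_pos": joint angles; "dq": joint speeds; "joint_torque": joint torques, N m; "ee_pos": TCP position; "ee_rot": TCP orientation; "ft_force": force on the tool from outside, world axes, zero at the start; "moment": the same for the moment, N m; "finger_gap": finger opening in m; "finger_force": force on a finger pad.
Only numpy, scipy, OpenCV 4.12 (cv2) and the standard library are available. Lean on these libraries where they do the work, as an engineer would, in place of code of your own. Each camera call takes 0.05 s, during which the arm holds its last target. There are 200 camera calls.

### The job

Take the wooden scraper block and use it to wipe all four loose clay chips off the plaster mould's face into the waste tray beside it; do not touch the chips with the gripper. Only once the face is clear, fetch the holed plaster cover and lower it, without dropping it, over the mould's two locating pins until it lies flush. Leave the scraper standing on its foot on the bench, and do not disturb the bowl and the mug.

Things in the scene. Friction and masses are not known exactly. Their poses are not given: they have to be found in the camera images.
- mould_base: plaster lower mould half, fixed to the bench: flat-topped block 160 (x) x 230 (y) x 50 mm high. Origin: centre of its underside. Its +x side faces the waste tray. Two upright steel locating pins, 16 mm in diameter, stand 30 mm above its top face (the upper 8 mm taper to 8 mm) at x = 0, y = +90 and -90 mm
- face (a point): centre of the mould's top face, 50 mm above the bench, axes as the mould's
- waste_tray: open sheet-steel waste tray fixed against the mould's +x side, same yaw: outside 140 (x) x 260 (y) x 30 mm high, walls 4 mm, about 4 mm floor. Origin: centre of its underside, 152 mm from the mould's centre along the mould's +x
- cover: plaster cover plate of the mould, loose, flat on the bench: 150 (x) x 220 (y) x 22 mm thick, with two through holes 20 mm in diameter at x = 0, y = +90 and -90 mm. A wooden lifting rib, 22 (x) x 100 (y) mm, stands centred on it from 22 to 56 mm above its underside. Origin: centre of its underside. It is the same turned half round. About 0.7 kg
- scraper: wooden scraper block standing on its foot on the bench: foot 40 (x) x 130 (y) x 15 mm high, above it a grip rib 22 (x) x 80 (y) mm, from 15 to 65 mm high. Origin: centre of its underside. It is the same turned half round. About 0.15 kg
- chip0: loose chip of dry clay on the mould's face, flat irregular piece about 38 x 28 mm, 11 mm thick. Origin: centre of its underside
- chip1: loose chip of dry clay on the mould's face, flat irregular piece about 38 x 28 mm, 11 mm thick. Origin: centre of its underside
- chip2: loose chip of dry clay on the mould's face, flat irregular piece about 38 x 28 mm, 11 mm thick. Origin: centre of its underside
- chip3: loose chip of dry clay on the mould's face, flat irregular piece about 38 x 28 mm, 11 mm thick. Origin: centre of its underside
- bowl: bystander: white bowl, 120 mm wide, 55 mm high, beside the tray. Origin: centre of its underside
- mug: bystander: white mug, 80 mm wide, 90 mm high, beside the tray. Origin: centre of its underside
Not all that is in view belongs to the job. What is shaped like the chip3 but purple is not meant.

How it is judged:
On the way, in this order (a step that is already met when the one before it is completed fails the run):
1. all four chips lie in the waste tray while the cover still lies where it was (x of chip0 in the frame of waste_tray between -0.068 and 0.068 m and y of chip0 in the frame of waste_tray between -0.128 and 0.128 m and height (world z) of each of chip0, chip1, chip2, chip3 below 0.04 m and x of chip1 in the frame of waste_tray between -0.068 and 0.068 m and y of chip1 in the frame of waste_tray between -0.128 and 0.128 m and x of chip2 in the frame of waste_tray between -0.068 and 0.068 m and y of chip2 in the frame of waste_tray between -0.128 and 0.128 m and x of chip3 in the frame of waste_tray between -0.068 and 0.068 m and y of chip3 in the frame of waste_tray between -0.128 and 0.128 m and distance of cover from where it was at the start of the episode below 0.03 m), for 0.2 s.
2. the cover lies flush on the mould, over both pins (z of cover in the frame of mould_base between 0.047 and 0.0525 m and horizontal distance between cover and mould_base below 0.006 m and angle between cover's own z axis and vertical below 0.03 rad and angle between the x axis of cover and the x axis of mould_base, either way round below 0.06 rad), for 0.2 s.
At the end, for the whole second after the job is handed in: All four chips lie in the waste tray; the cover lies over both pins, flush on the mould (within 2.5 mm of the face, 6 mm of centre, tilt 0.03, turn 0.06 rad, either way round); the scraper stands on its foot on the bench (within 4 mm, tilt 0.1 rad); cover and scraper at rest (all of step 2 and x of chip0 in the frame of waste_tray between -0.068 and 0.068 m and y of chip0 in the frame of waste_tray between -0.128 and 0.128 m and height (world z) of each of chip0, chip1, chip2, chip3 below 0.04 m and x of chip1 in the frame of waste_tray between -0.068 and 0.068 m and y of chip1 in the frame of waste_tray between -0.128 and 0.128 m and x of chip2 in the frame of waste_tray between -0.068 and 0.068 m and y of chip2 in the frame of waste_tray between -0.128 and 0.128 m and x of chip3 in the frame of waste_tray between -0.068 and 0.068 m and y of chip3 in the frame of waste_tray between -0.128 and 0.128 m and height (world z) of scraper below 0.004 m and angle between scraper's own z axis and vertical below 0.1 rad and linear speed of each of cover, scraper below 0.02 m/s); the robot touches nothing.
It fails at once if the gripper or arm touches a chip (contact force between any of the fingers, the arm and chip0 above 0.3 N or contact force between any of the fingers, the arm and chip1 above 0.3 N or contact force between any of the fingers, the arm and chip2 above 0.3 N or contact force between any of the fingers, the arm and chip3 above 0.3 N).
It fails at once if the cover is dropped onto the mould (faster than 0.4 m/s just above it) (horizontal distance between cover and mould_base below 0.03 m and height (world z) of cover below 0.12 m and linear speed of cover above 0.4 m/s).
It fails at once if the bowl or the mug is moved more than 40 mm (distance of any of bowl, mug from where it was at the start of the episode above 0.04 m).
It also fails if it takes over 67 s, if anything falls off the work surface, if the arm or the gripper's body presses on something with over 40 N, if the wrist force passes 120 N, or if a joint passes its speed limit or range.

## Working session

There is one attempt and no reset: what is moved stays moved. The work goes in short steps, each a Python script; the robot and the scene stay as the last script left them, time stands still between calls to the robot, and variables do not carry over. Pictures are saved under pics/ and viewed, at most 10 in all, crops included, and the job is handed in when it is done.

```bash
mkdir -p pics; ls
python3 - <<'E'
from bench import *
import cv2,numpy as np
for n in("top","scene"):
    d=get_image(n); cv2.imwrite(f"pics/{n}0.png",d["frame"]); np.savez(f"{n}0.npz",**{k:d[k] for k in("frame","depth","camera_matrix","view")})
    print(n,d["camera_matrix"].tolist(),d["view"].round(3).tolist(),[k for k in d])
print(state())
E
```

```text
pics
top [[377.2023326263099, 0.0, 258.41185766766023], [0.0, 377.2023326263099, 195.8302328733054], [0.0, 0.0, 1.0]] [[0.004, -1.0, 0.019, -0.003], [0.998, 0.005, 0.068, -0.532], [-0.068, 0.018, 0.998, -0.91], [0.0, 0.0, 0.0, 1.0]] ['frame', 'depth', 'camera_matrix', 'view']
scene [[373.0117630036748, 0.0, 249.14723551402497], [0.0, 373.0117630036748, 189.51905503171943], [0.0, 0.0, 1.0]] [[0.654, 0.757, -0.005, -0.342], [-0.584, 0.509, 0.633, 0.288], [0.482, -0.411, 0.774, -1.366], [0.0, 0.0, 0.0, 1.0]] ['frame', 'depth', 'camera_matrix', 'view']
{'time': 0.1, 'joint_pos': array([ 1.07029719e+00,  9.17923138e-02,  1.23176086e+00,  6.34280151e-08,
        1.81974501e+00, -5.66532704e-02]), 'dq': array([-0.0013061 , -0.00021216, -0.00180541, -0.0002721 , -0.00011973,
       -0.00055561]), 'joint_torque': array([ 1.43591387e-03, -4.47855699e+01, -4.07569921e+01,  7.00898166e-02,
        2.83478305e-02, -1.18673192e-04]), 'ee_pos': array([0.25751384, 0.54167074, 0.22961727]), 'ee_rot': array([-2.34528783e-04,  2.20105715e-01,  9.75475652e-01, -8.19880416e-04]), 'ft_force': array([ 0.37066169,  0.40929898, -0.43335442]), 'moment': array([-0.02394281, -0.00839491, -0.00683818]), 'finger_force': 0.0, 'finger_gap': 0.08798324776431843}
```

View pics/top0.png

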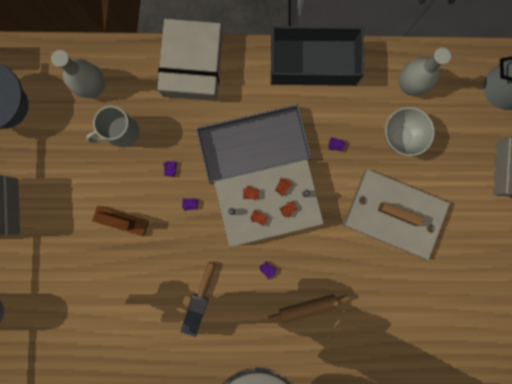

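View pics/scene0.png

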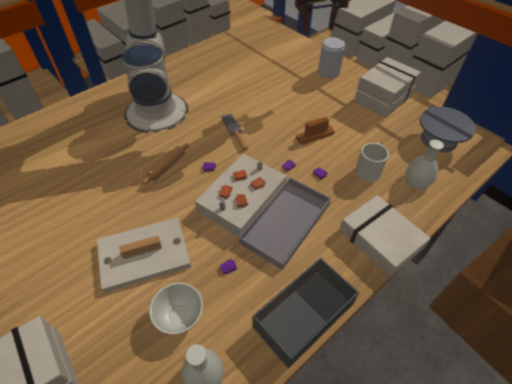

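The top view shows:
- **Mould:** (268,203), with red chips at (251,193), (284,187), (289,209) and (259,217), and pins at (232,211) and (307,193).
- **Grey waste tray:** adjoining the mould at (255,143). The dark box at (317,55) is a decoy.
- **Cover:** plate with rib and holes at (398,213). The white box at (190,58) is a decoy.
- **Scraper candidates:** the red-brown block with a rib at (120,221), the trowel at (199,298), the stick at (308,308) and the cover's rib at (401,214). I choose (120,221).
- **Purple chips:** (337,145), (170,169), (190,204) and (268,270), all decoys.

```bash
cat > h.py <<'E'
import cv2,numpy as np
def world(d):
    "HxWx3 world points from depth"
    K,V,z=d["camera_matrix"],d["view"],d["depth"]
    v,u=np.indices(z.shape)
    c=np.stack([(u-K[0,2])/K[0,0]*z,-(v-K[1,2])/K[1,1]*z,-z],-1)
    return (c-V[:3,3])@V[:3,:3]
def ray(d,u,v,h):
    "pixel -> world point on plane z=h"
    K,V=d["camera_matrix"],d["view"]; R=V[:3,:3]
    o=-R.T@V[:3,3]; r=R.T@np.array([(u-K[0,2])/K[0,0],-(v-K[1,2])/K[1,1],-1])
    return o+r*(h-o[2])/r[2]
def rect(p):
    "xy points -> centre, sizes (long, short), yaw of long side"
    (c,s,a)=cv2.minAreaRect(np.float32(p[:,:2])*1000); a=np.deg2rad(a)
    if s[0]<s[1]: a+=np.pi/2; s=s[::-1]
    return np.array(c)/1000,np.array(s),(a+np.pi/2)%np.pi-np.pi/2
def box(P,m,u0,u1,v0,v1):
    k=np.zeros(m.shape,bool);k[v0:v1,u0:u1]=1
    n,l,s,_=cv2.connectedComponentsWithStats((m&k).astype(np.uint8))
    i=1+np.argmax(s[1:,4]); return P[l==i],l==i
E
python3 - <<'E'
from h import *
d=dict(np.load("top0.npz"));P=world(d);Z=P[...,2];hsv=cv2.cvtColor(d["frame"],cv2.COLOR_BGR2HSV)
print("bench z",np.median(Z[320:370,100:180]),np.median(Z[220:320,340:400]))
def show(n,m,*b):
    q,_=box(P,m,*b);c,s,a=rect(q);print(n,len(q),c.round(4),s.round(1),round(a,4),"z",np.median(q[:,2]).round(4))
show("mould",(Z>.043)&(Z<.057),205,330,150,255)
show("tray",(Z>.022)&(Z<.036),190,320,100,190)
show("cover",(Z>.016)&(Z<.028),340,460,165,265)
show("coverrib",Z>.045,370,435,195,235)
show("scr foot+rib",(Z>.008),85,155,200,245)
show("scr rib",(Z>.055),85,155,200,245)
show("pin+y",(Z>.062),222,242,200,222);show("pin-y",(Z>.062),296,318,182,204)
red=((hsv[...,0]<10)|(hsv[...,0]>172))&(hsv[...,1]>130)&(hsv[...,2]>80)
for i,(u,v) in enumerate([(251,193),(284,187),(289,209),(259,217)]): show(f"chip{i}",red,u-12,u+12,v-12,v+12)
big=lambda n,u0,u1,v0,v1:cv2.resize(d["frame"][v0:v1,u0:u1],None,fx=4,fy=4,interpolation=cv2.INTER_CUBIC)
a=big(0,80,160,190,260);b=big(0,340,460,160,265);c=big(0,200,330,150,250)
W=np.zeros((600,800,3),np.uint8)
a=cv2.resize(a,(280,245));b=cv2.resize(b,(480,420)[:2]);c=cv2.resize(c,(390,300))
W[:245,:280]=a;W[:300,300:690]=c;b=cv2.resize(b,(320,280));W[310:590,:320]=b
cv2.imwrite("pics/crop0.png",W)
E
```

```text
bench z -0.00023224890994056897 0.00028448832311183834
mould 5649 [ 0.5159 -0.0235] [230.2 160.2] -1.3271 z 0.0499
tray 603 [0.6638 0.0129] [260.2 140.6] -1.3274 z 0.0294
cover 4872 [ 0.4909 -0.3417] [222.1 150.9] 1.1854 z 0.0218
coverrib 425 [ 0.4926 -0.1873] [407.2  53.3] 1.5541 z 0.0555
scr foot+rib 898 [0.4587 0.2127] [387.6  61.1] 1.4684 z 0.0178
scr rib 343 [0.4622 0.1977] [360.4  35.6] 1.5113 z 0.0645
pin+y 39 [0.4934 0.0637] [13.9 13.7] -1.5667 z 0.0757
pin-y 38 [ 0.5362 -0.11  ] [13.5 13.4] 1.5339 z 0.0766
chip0 150 [0.5373 0.0178] [32.9 26.2] -1.5663 z 0.061
chip1 158 [ 0.5529 -0.0569] [35.7 26.7] -0.584 z 0.0609
chip2 150 [ 0.4819 -0.0378] [108.6  27.1] -1.0997 z 0.0608
chip3 147 [0.4771 0.0008] [34.5 28. ] 1.1144 z 0.0607
```

View pics/crop0.png

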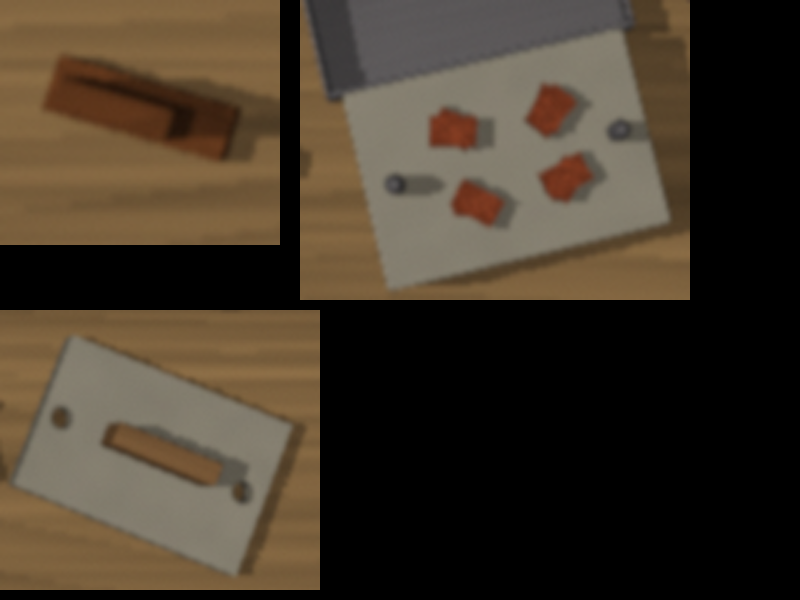

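The crop confirms the scraper (foot plus rib), the cover (two holes plus rib), and four red chips with none of them purple. Next I redo the figures that were spoiled by missing depth readings.

Run:
```python
from h import *
from bench import *
from scipy.spatial.transform import Rotation as R
d=dict(np.load("top0.npz"));P=world(d);Z=P[...,2];hsv=cv2.cvtColor(d["frame"],cv2.COLOR_BGR2HSV)
ok=(d["depth"]>0)&(Z<.12)
def show(n,m,*b):
    q,_=box(P,m&ok,*b);c,s,a=rect(q);print(n,len(q),c.round(4),s.round(1),round(a,4),"z",np.median(q[:,2]).round(4));return c,a
show("coverrib",Z>.05,370,435,195,235)
show("scr all",(Z>.008),85,155,200,245)
s,a=show("scr rib",(Z>.058),85,155,200,245)
red=((hsv[...,0]<10)|(hsv[...,0]>172))&(hsv[...,1]>130)&(hsv[...,2]>80)&(Z>.054)&(Z<.066)
M=np.array([.5155,-.0234]);ym=.2437;Rm=np.array([[np.cos(ym),-np.sin(ym)],[np.sin(ym),np.cos(ym)]])
for i,(u,v) in enumerate([(251,193),(284,187),(289,209),(259,217)]):
    q,_=box(P,red&ok,u-12,u+12,v-12,v+12);l=(q[:,:2]-M)@Rm*1000;print(i,l.min(0).round(),l.max(0).round())
# cover holes: dark blobs inside cover
g=cv2.cvtColor(d["frame"],cv2.COLOR_BGR2GRAY)
for u,v in((363,200),(431,229)):
    print(g[v-6:v+7,u-6:u+7])
print(R.from_quat(np.roll(state()["ee_rot"],-1)).as_matrix().round(3).tolist())
```

```text
coverrib 400 [ 0.4907 -0.3415] [100.3  22.4] 1.1874 z 0.0556
scr all 890 [0.4712 0.3387] [130.7  40.3] 1.2864 z 0.0176
scr rib 334 [0.471  0.3381] [80.2 22. ] 1.2861 z 0.0646
0 [16. 17.] [46. 53.]
1 [ 10. -61.] [ 45. -24.]
2 [-43. -60.] [-12. -23.]
3 [-47.  12.] [-13.  49.]
[[106 119 124 124 124 123 123 124 125 126 126 125 126]
 [112 121 122 118 112 111 112 116 121 124 125 126 126]
 [118 122 117 106  96  89  89  98 110 121 125 126 126]
 [120 119 107  90  77  70  68  76  95 110 121 126 126]
 [120 114  97  77  68  65  61  67  83 101 116 125 126]
 [120 111  88  68  63  61  61  67  80  95 111 123 125]
 [120 110  85  66  63  62  64  69  80  94 111 123 126]
 [120 111  87  70  64  64  65  69  80  93 111 123 125]
 [121 114  96  78  70  67  65  69  81  98 115 124 126]
 [121 118 108  93  81  73  71  75  90 107 119 125 125]
 [122 121 117 108  99  93  90  94 105 117 123 125 125]
 [122 122 122 119 115 112 112 113 119 124 125 126 126]
 [122 121 122 122 121 121 121 123 125 125 126 126 126]]
[[ 86  88  87  85  83  82  91 108 121 126 125 126 125]
 [ 87  86  85  80  76  69  75  93 111 122 125 125 125]
 [ 95  92  84  77  70  61  61  76  97 114 124 127 126]
 [109 101  85  73  68  61  61  73  89 106 121 127 127]
 [121 106  83  69  66  63  65  78  87 101 119 127 126]
 [123 108  82  68  64  62  66  79  87 100 118 127 127]
 [124 111  87  69  64  60  63  77  87 102 119 128 126]
 [127 117  98  78  66  58  60  73  88 104 120 127 126]
 [127 123 112  95  78  66  67  80  95 111 123 127 124]
 [128 128 124 113 101  91  91  98 109 121 125 127 122]
 [128 128 127 125 119 115 115 118 122 126 128 127 118]
 [128 128 129 128 126 126 126 128 127 128 128 125 113]
 [128 129 128 128 128 129 128 129 128 128 127 123 105]]
[[-0.903, 0.429, -0.001], [0.429, 0.903, -0.001], [0.0, -0.002, -1.0]]
```

```bash
cat >> h.py <<'E'
M=np.array([.5155,-.0234]);YM=.2437
S=np.array([.471,.3383]);YS=1.2862-np.pi/2
C=np.array([.4908,-.3416]);YC=1.1866-np.pi/2
def down(phi):
    "tool down, closing line (tool y) at yaw phi, quaternion wxyz"
    from scipy.spatial.transform import Rotation as R
    y=np.array([np.cos(phi),np.sin(phi),0]);z=np.array([0,0,-1.])
    return np.roll(R.from_matrix(np.stack([np.cross(y,z),y,z],1)).as_quat(),1)
def mp(x,y,z):
    c,s=np.cos(YM),np.sin(YM);return [M[0]+c*x-s*y,M[1]+s*x+c*y,z]
E
python3 - <<'E'
from bench import *; from h import *
g=.040
for p,o in(([*S,.13],down(YS)),(mp(-.11,-.006,.115),down(YM)),(mp(.092,-.006,.09),down(YM)),([*C,.15],down(YC)),(mp(0,0,.2),down(YM))):
    q=inverse_kinematics(p,o);print(None if q is None else np.round(q,2))
move_to([*S,.13],down(YS));move_l([*S,g],.1);close()
s=state();print(s["time"],s["ee_pos"],s["finger_gap"],s["finger_force"])
move_l([*S,g+.09],.15);s=state();print(s["time"],s["finger_gap"],s["ft_force"])
E
```

```text
[ 0.56  0.04  1.46 -0.    1.64  0.85]
[-0.22 -0.42  1.89 -0.    1.67 -0.46]
[-0.07  0.13  1.44 -0.    1.57 -0.31]
[-0.66  0.08  1.38 -0.    1.68 -0.28]
[-0.11 -0.14  1.51 -0.    1.77 -0.35]
3.3667 [0.47096407 0.33829773 0.03995152] 0.02215821885175248 29.99718725681305
4.1167 0.02170485296149074 [-0.3774996   0.21953697 -1.79339998]
```

Run:
```python
from bench import *; from h import *
g=.040; z=.0515+g
move_to(mp(-.112,-.006,.13),down(YM));move_l(mp(-.112,-.006,z),.12)
print(state()["time"],state()["ee_pos"],mp(-.112,-.006,z),state()["ft_force"])
move_l(mp(.092,-.006,z),.07); s=state();print(s["time"],s["ft_force"],s["finger_gap"])
move_l(mp(.092,-.006,.15),.15);move_to([*S,.13],down(YS));
d=get_image("top");e=get_image("scene");print(state()["time"])
cv2.imwrite("pics/a.png",np.vstack([cv2.resize(d["frame"][90:260,190:330],(420,510))]));
np.savez("top1.npz",**{k:d[k] for k in("frame","depth","camera_matrix","view")})
cv2.imwrite("pics/sw.png",np.hstack([cv2.resize(d["frame"][60:260,80:330],(450,360)),cv2.resize(e["frame"][140:280,180:340],(350,306)).repeat(1,0) if 0 else cv2.resize(e["frame"][140:284,180:320],(350,360))]))
```

```text
6.0667 [ 0.40819321 -0.05584992  0.0913358 ] [np.float64(0.4082571648758741), np.float64(-0.056247744436103406), 0.0915] [-0.01802691 -1.2759515  -1.74698772]
9.1333 [-0.21581605  0.02905931 -1.22389928] 0.021741463528460056
11.1667
```

View pics/sw.png

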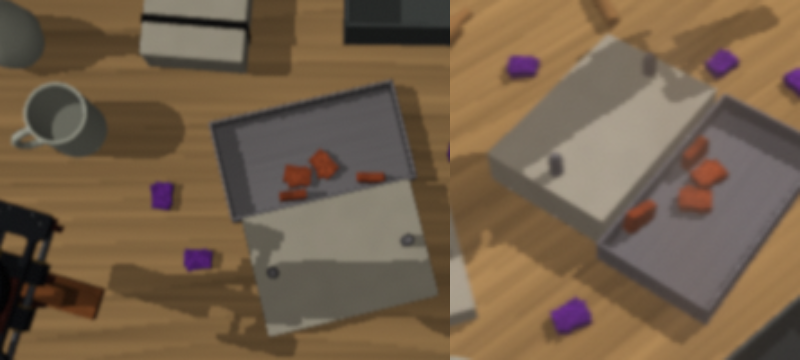

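All four red chips are now inside the tray and the face is clear. Two of them, at crop (293,196) and (371,178), stand on edge by the near wall, so I check their height and offset.

Run:
```python
from h import *
d=dict(np.load("top1.npz"));P=world(d);hsv=cv2.cvtColor(d["frame"],cv2.COLOR_BGR2HSV)
red=(((hsv[...,0]<10)|(hsv[...,0]>172))&(hsv[...,1]>110)&(hsv[...,2]>60)&(d["depth"]>0)).astype(np.uint8);red[:,:190]=0;red[:100]=0;red[200:]=0
n,l,s,c=cv2.connectedComponentsWithStats(red)
Rm=np.array([[np.cos(YM),-np.sin(YM)],[np.sin(YM),np.cos(YM)]])
T=M+Rm@[.152,0]
for i in range(1,n):
    if s[i,4]<15: continue
    q=P[l==i];t=(q[:,:2]-T)@Rm*1000
    print(c[i].round(),s[i,4],"x",np.percentile(t[:,0],[2,50,98]).round(),"y",np.percentile(t[:,1],[2,50,98]).round(),"z",(np.percentile(q[:,2],[2,50,98])*1000).round())
```

```text
[259. 151.] 159 x [-38. -22.  -3.] y [-26. -10.   4.] z [ 4. 15. 18.]
[245. 157.] 155 x [-42. -29. -14.] y [11. 29. 44.] z [10. 15. 19.]
[285. 158.] 75 x [-63. -56. -48.] y [-85. -68. -51.] z [21. 32. 35.]
[243. 168.] 73 x [-60. -55. -49.] y [24. 40. 57.] z [13. 28. 32.]
```

All four chips are properly inside (x ≥ -63 mm, tops ≤ 35 mm). I set the scraper down and fetch the cover.

Run:
```python
from bench import *; from h import *
move_l([*S,.055],.12);move_l([*S,.0405],.03);hold(.2);print(state()["ft_force"]);gripper_open();move_l([*S,.14],.2)
g=.036
move_to([*C,.15],down(YC));move_l([*C,g],.1);print(state()["ft_force"]);close();hold(.2)
s=state();print(s["time"],s["ee_pos"],s["finger_gap"],s["finger_force"])
move_l([*C,g+.10],.08);hold(.2);s=state();print(s["time"],s["finger_gap"],s["ft_force"],s["moment"])
move_to(mp(0,0,g+.125),down(YM));hold(.3);s=state();print(s["time"],s["ee_pos"],mp(0,0,0))
d=get_image("top");e=get_image("scene")
for n,i in(("top2",d),("scene2",e)): np.savez(n+".npz",**{k:i[k] for k in("frame","depth","camera_matrix","view")})
cv2.imwrite("pics/hov.png",np.hstack([cv2.resize(d["frame"][100:280,90:350],(433,300)),cv2.resize(e["frame"][110:290,150:350],(333,300))]))
```

```text
[ 0.19517655  0.04210228 -2.16187633]
[ 0.15447976 -0.05775371  0.12258607]
19.4583 [ 0.49054394 -0.34149086  0.035952  ] 0.0219275899670882 29.99653458595276
21.0583 0.021954662658214226 [ 0.58432234  0.62100767 -8.14752821] [-0.04929016  0.08723405 -0.04373951]
22.575 [ 0.51553057 -0.02421575  0.16079826] [np.float64(0.5155), np.float64(-0.0234), 0]
```

View pics/hov.png

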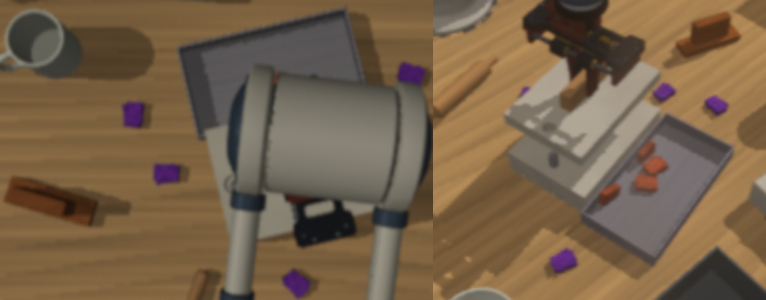

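The scraper stands upright at crop (50,200). In the scene view the cover hangs level above the mould, with the pin visible at (553,158). I lower it in small steps and watch the force.

Run:
```python
from bench import *; from h import *
g=.036; off=np.array([0,0.])
t=np.array(mp(0,0,0))
def go(b,v):
    p=t+[*off,g+b];move_l(p,v)
go(.09,.06);hold(.2)
e=state()["ee_pos"][:2]-t[:2];off-=e;print("err",e.round(4));go(.084,.03);hold(.2);print((state()["ee_pos"][:2]-t[:2]).round(4))
f0=state()["ft_force"]
for b in(.080,.077,.074,.071,.068,.064,.060,.056,.053,.0505):
    go(b,.03);hold(.1);s=state();f=s["ft_force"]-f0
    print(b,(s["ee_pos"]-t-[0,0,g]).round(4),f.round(1),s["moment"].round(2))
    if np.abs(f).max()>15: print("stop");break
print(s["time"],s["finger_gap"])
```

```text
err [ 0.0003 -0.    ]
[-0.0002  0.    ]
0.08 [-0.0004  0.0001  0.0799] [ 1.2 -1.5 -0.8] [-0.03  0.05 -0.01]
0.077 [-0.0003  0.      0.0769] [ 1.4  0.1 -0.4] [-0.11 -0.01  0.  ]
0.074 [-0.0003  0.      0.0739] [ 2.  -1.1  0.7] [-0.03 -0.05  0.01]
0.071 [-0.0003  0.      0.0709] [ 1.  -0.8  0.3] [-0.03  0.03  0.01]
0.068 [-0.0003  0.      0.0679] [ 1.5 -0.4 -1. ] [-0.07  0.11  0.04]
0.064 [-0.0003  0.      0.0639] [ 0.7 -0.6 -0.1] [-0.04  0.04 -0.02]
0.06 [-0.0003  0.      0.06  ] [ 1.6 -0.8  0.1] [-0.02  0.1  -0.07]
0.056 [-0.0003  0.      0.056 ] [ 1.4 -0.6  0.9] [-0.08  0.05  0.02]
0.053 [-0.0003  0.      0.053 ] [ 1.1 -0.6 -0. ] [-0.02  0.03 -0.03]
0.0505 [-0.0003  0.      0.0505] [ 2.  -1.7  0.3] [-0.1   0.01  0.04]
27.7917 0.022215316389847535
```

It slid over both pins without contact. I press it gently to seat it, release, back off and verify.

Run:
```python
from bench import *; from h import *
t=np.array(mp(0,0,.036));off=np.array([-.0003,0,0])
move_l(t+off+[0,0,.0498],.02);hold(.2);print(state()["ft_force"]);gripper_open();hold(.2)
move_l(t+[0,0,.16],.12);move_to([.35,.40,.25],down(.8));hold(.3)
d=get_image("top");e=get_image("scene");P=world(d);Z=P[...,2];ok=d["depth"]>0
def show(n,m,*b):
    q,_=box(P,m&ok,*b);c,s,a=rect(q);print(n,c.round(4),s.round(1),round(a,4),"z",np.percentile(q[:,2],[5,50,95]).round(4))
show("cover",(Z>.064)&(Z<.079),205,330,150,260);show("rib",(Z>.095)&(Z<.12),230,310,170,235);show("scr",(Z>.008)&(Z<.1),85,155,200,245)
print(state()["time"],state()["ft_force"])
cv2.imwrite("pics/end.png",np.hstack([cv2.resize(d["frame"][90:260,80:450],(470,216)),cv2.resize(e["frame"][110:290,150:350],(240,216))]))
```

```text
[-0.02271468 -0.50477903 -5.07136478]
cover [ 0.5157 -0.0243] [220.5 150.3] -1.3265 z [0.0694 0.0719 0.0744]
rib [ 0.5156 -0.0242] [99.8 22.1] -1.3269 z [0.1032 0.1057 0.1081]
scr [0.4711 0.3383] [130.7  40.4] 1.2849 z [0.0125 0.0175 0.0662]
32.6917 [-1.09986961  0.64301863  0.42977372]
```

View pics/end.png

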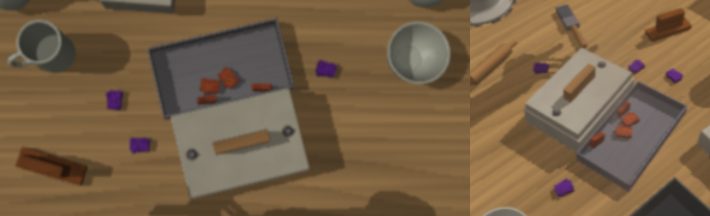

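The cover lies flush: its top is at 72 mm, it is about 1 mm off centre, and both pins show at (191,154) and (288,131). The chips are in the tray, the scraper is upright, and the bowl and mug are untouched.

```bash
python3 -c "
from bench import *
print(job_done())"
```

```text
the job is handed in; nothing more can be done
None
```

I handed the job in at about 33 s: all four chips are in the tray, the cover lies flush over both pins, the scraper stands on its foot, and the bowl and mug are undisturbed; the hand-in returned no verdict.

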